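# File the honed chisel in the graded rack

## Robot

A 6-joint arm with a two-finger parallel gripper is mounted at the origin on the work surface. World frame = base frame: x ahead of the robot, y to its left, z up, the work surface at z = 0. Lengths are in m, angles in rad, forces in N, time in s.
With the tool pointing down it reaches from about 0.325 to 0.9 m from the base axis. Payload 6.1 kg.
Tool frame: the origin (TCP) lies at the very end of the fingers, on their centre line; the grasp point (between the pads) lies robot.pinch_z behind it (robot.pinch_z is the distance from the TCP to the grasp point, in m); z points along the fingers, y is the line along which they close (so a half turn about z gives the same grasp; the last joint's range is limited). The gripper opens to 85 mm and grips with 20 to 120 N. Pads are 22 mm wide; open, the fingers measure 114 mm over their backs; the gripper's body (76 mm by 85 mm) begins 54 mm behind the grasp point. The pads swing forward as they close: fully open they stand 13 mm farther back than shut.
Start: joints at [1.204, 0.22, 1.526, -0, 1.395, -0.126], TCP at [0.149, 0.607, 0.231] pointing down, gripper open.
Joint ranges: [-2.98, 2.98], [-0.91, 2.08], [0.09, 2.57], [-1.24, 4.39], [0.2, 2.65], [-2.68, 2.68]. Speed limits (rad/s): [2.57, 2.57, 3.01, 3.14, 3.14, 3.14].

## Interface

Orientations are given as a rotation vector (axis times angle).
In Python, from bench import sensors, capture, get_calibration, robot gives the robot as it stands.
- The arm moves only by the tool apply_moves, never from a script. Its argument "motion" is a list of rows, each a list of 6 numbers: the shift along the tool's x, y, z in m, then the turn, a rotation vector about the tool's x, y, z in rad. A call has 1 to 8 rows; each row shifts and turns the commanded pose from where the row before left it, along the tool's axes as they then stand; what a row does not reach is not made up. A row lasts 1/8 s, in which the tool goes at most 62.5 mm and 10.7 degrees, less where a joint would pass 70% of its speed; a pose out of reach is approached as far as the arm can. A call with a gripper value outside its range is refused whole. "jaw" is the opening, from -1 (shut) to 1 (fully open), set as the call begins (left out, the last holds). The fingers move at their own pace and stop on an object; "grip_force" is the grip in N (left out, the last holds). Time passes only in rows, so rows that do not move let the fingers close. It gives the time, the measured TCP pose, the force, the opening and the grip force at its end, in the units of the state.
- sensors.get_obs(): the state, without advancing time (a new reading comes with each control period).
- capture(name): name is "scene" or "top" or "wrist"; returns the picture (400x640x3 uint8, blue, green, red); there is no depth.
- get_calibration(name): a dict with "intrinsics" (3x3 intrinsics, pixels), "k1" (the pictures are not rectified: a ray, as slopes to the right and down, at radius r is drawn at 1 + k1 r^2 times it, then the intrinsics apply), "origin" and "attitude" of the camera in the world; the wrist camera has in their place "hand_eye" (4x4, takes a point from camera to tool coordinates, whose origin is the TCP and whose axes are the flange's). Camera axes: x right, y up, looking along -z (the intrinsics and any distortion apply to the point x, -y, -z); pixel columns grow to the right and rows downward; lengths in m; the calibration is good to about 2 mm. A picture is of the moment at which its call begins: read the wrist's pose just before it. get_calibration takes no time and is no camera call.
- robot.job_done(): hands the job in; it is judged then, once.
The state is a dict: "time_s": time; "joints": joint angles; "qvel": joint speeds; "joint_torque": joint torques, N m; "tool_pos": TCP position; "orientation": TCP orientation; "wrist_force": force on the tool from outside, world axes, zero at the start; "torque": the same for the moment, N m; "width": finger opening in m; "grasp_force": force on a finger pad.
Only numpy, scipy, OpenCV 4.12 (cv2) and the standard library are available. Lean on these libraries where they do the work, as an engineer would, in place of code of your own. Each camera call takes 0.05 s, during which the arm holds its last target. There are 200 camera calls.

## Task

Lift the freshly honed chisel out of the stand on the green mat and hang it in the graded wooden rack, in the narrowest slot that accepts its blade: try it gently from the narrow (red dot) end, slot by slot, and in the first that takes it let the blade right down until its shoulder sits on the rack, then let go. Never force the blade against the rack or drop it in, and leave the other two chisels, the stone and the oil bottle alone.

Things in the scene. Friction and masses are not known exactly. Their poses are not given: they have to be found in the camera images.
- mat: green honing mat 200 x 200 x 3 mm, fixed flat on the bench; origin at the centre of its underside. One stand is on it, within 60 mm of its centre; the other two stand on the flat steel drip tray, farther off
- rack: fixed brown wooden rack 70 (x) by 216 (y) by 60 mm tall, origin at the centre of its underside; five slots in a row along y, 36 mm apart, length along x, growing from slot1 (lowest y, end with the red dot) to slot5. The right slot is about 1.5 mm longer than the blade is wide; the one before is 4.4 mm too short; in longer ones the shoulder falls through. Rigid: press with a few newtons only
- slot1 (a point): centre of the mouth of slot 1, on the rack's top, 60 mm above the bench; z up, x along the slot. Slot 1 is 14.6 mm long (x), 8.6 mm across, straight through to the bench, square edges, no lead-in. A chisel is home when it hangs by its shoulder: shoulder on the rack's top, collar 14 mm and chisel's middle 23 mm above this point. Measured poses can be a millimetre or two off
- slot2 (a point): centre of the mouth of slot 2, on the rack's top, 60 mm above the bench; z up, x along the slot. Slot 2 is 20.6 mm long (x), 8.6 mm across, straight through to the bench, square edges, no lead-in. A chisel is home when it hangs by its shoulder: shoulder on the rack's top, collar 14 mm and chisel's middle 23 mm above this point. Measured poses can be a millimetre or two off
- slot3 (a point): centre of the mouth of slot 3, on the rack's top, 60 mm above the bench; z up, x along the slot. Slot 3 is 26.6 mm long (x), 8.6 mm across, straight through to the bench, square edges, no lead-in. A chisel is home when it hangs by its shoulder: shoulder on the rack's top, collar 14 mm and chisel's middle 23 mm above this point. Measured poses can be a millimetre or two off
- slot4 (a point): centre of the mouth of slot 4, on the rack's top, 60 mm above the bench; z up, x along the slot. Slot 4 is 32.6 mm long (x), 8.6 mm across, straight through to the bench, square edges, no lead-in. A chisel is home when it hangs by its shoulder: shoulder on the rack's top, collar 14 mm and chisel's middle 23 mm above this point. Measured poses can be a millimetre or two off
- slot5 (a point): centre of the mouth of slot 5, on the rack's top, 60 mm above the bench; z up, x along the slot. Slot 5 is 38.6 mm long (x), 8.6 mm across, straight through to the bench, square edges, no lead-in. A chisel is home when it hangs by its shoulder: shoulder on the rack's top, collar 14 mm and chisel's middle 23 mm above this point. Measured poses can be a millimetre or two off
- chisel_a_center (a point): middle of a chisel, 118 mm tall, blade down: blue handle 28 (x) by 22 (y) by 60 mm, black collar 50 by 26 by 8, then 14 mm of brass shoulder, then 36 mm of steel blade with a flat square end, all 6 mm thick (y). Blade 18 to 32 mm wide (x; unknown, the three differ), shoulder 4.6 mm wider. 0.13 to 0.25 kg. Point is 9 mm above collar underside, 59 mm above blade end; z up
- chisel_b_center (a point): middle of a chisel, 118 mm tall, blade down: blue handle 28 (x) by 22 (y) by 60 mm, black collar 50 by 26 by 8, then 14 mm of brass shoulder, then 36 mm of steel blade with a flat square end, all 6 mm thick (y). Blade 18 to 32 mm wide (x; unknown, the three differ), shoulder 4.6 mm wider. 0.13 to 0.25 kg. Point is 9 mm above collar underside, 59 mm above blade end; z up
- chisel_c_center (a point): middle of a chisel, 118 mm tall, blade down: blue handle 28 (x) by 22 (y) by 60 mm, black collar 50 by 26 by 8, then 14 mm of brass shoulder, then 36 mm of steel blade with a flat square end, all 6 mm thick (y). Blade 18 to 32 mm wide (x; unknown, the three differ), shoulder 4.6 mm wider. 0.13 to 0.25 kg. Point is 9 mm above collar underside, 59 mm above blade end; z up
- stand_a: fixed dark wooden stand 70 (x) by 50 (y) by 60 mm tall for one chisel; origin at the centre of its underside. The blade hangs in a loose pocket (42 along x by 12 mm) and the collar rests on the top. It holds chisel_a at the start. Which of the three stands is on the mat changes
- stand_b: fixed dark wooden stand 70 (x) by 50 (y) by 60 mm tall for one chisel; origin at the centre of its underside. The blade hangs in a loose pocket (42 along x by 12 mm) and the collar rests on the top. It holds chisel_b at the start. Which of the three stands is on the mat changes
- stand_c: fixed dark wooden stand 70 (x) by 50 (y) by 60 mm tall for one chisel; origin at the centre of its underside. The blade hangs in a loose pocket (42 along x by 12 mm) and the collar rests on the top. It holds chisel_c at the start. Which of the three stands is on the mat changes
- stone_center (a point): bystander: two-layer sharpening stone, grey over red-brown, 150 x 50 x 26 mm, lying loose on the bench; its centre
- oil_center (a point): bystander: amber oil bottle, 52 mm across, 130 mm tall, loose, standing; its centre
- chisel_a: the whole of chisel_a (same chisel as point chisel_a_center); origin at the centre of the collar's underside, same axes
- chisel_b: the whole of chisel_b (same chisel as point chisel_b_center); origin at the centre of the collar's underside, same axes
- chisel_c: the whole of chisel_c (same chisel as point chisel_c_center); origin at the centre of the collar's underside, same axes
Mind the look-alikes: they are no part of the job. What is shaped like the stand_b but yellow is not meant.

How it is judged:
By the outcome, as a careful person would: the job done as asked, in the order asked, and still so for the second after the job is handed in, with the robot touching nothing.
It also fails if it takes over 72 s, if anything falls off the work surface, if the arm or the gripper's body presses on something with over 40 N, if the wrist force passes 120 N, or if a joint passes its speed limit or range.

## Working session

There is one attempt and no reset: what is moved stays moved. The work goes in short steps, Python scripts to look and compute and a tool call to move; the robot and the scene stay as the last step left them, time stands still between calls to the robot, and variables do not carry over. Pictures are saved under pics/ and viewed, at most 10 in all, crops included, and the job is handed in when it is done.

Besides the shell and the picture viewer there is one more tool, called after "Emit:" as name(argument=value, ...) on one line, values as JSON. apply_moves: Moves the arm, as the interface text tells. Its arguments: {"type":"object","properties":{"motion":{"type":"array","items":{"type":"array","items":{"type":"number"}}},"jaw":{"type":"number"},"grip_force":{"type":"number"}},"required":["motion"]}

```bash
mkdir -p pics; ls
cat > h.py <<'E'
import numpy as np, cv2
from bench import sensors, capture, get_calibration, robot
from scipy.spatial.transform import Rotation as R
def cam(name,obs=None):
    c=get_calibration(name); K=np.array(c["intrinsics"]); k1=c["k1"]
    if name=="wrist":
        H=np.array(c["hand_eye"]); Rt=R.from_rotvec(obs["orientation"]).as_matrix()
        return K,k1,Rt@H[:3,:3],Rt@H[:3,3]+np.array(obs["tool_pos"])
    A=np.array(c["attitude"]); 
    Rm=A if A.shape==(3,3) else R.from_rotvec(A).as_matrix()
    return K,k1,Rm,np.array(c["origin"])
def ray(C,px):
    K,k1,Rm,o=C
    d=cv2.undistortPoints(np.array([[px]],float),K,np.array([k1,0,0,0.]))[0,0]
    return o,Rm@np.array([d[0],-d[1],-1])
def onz(C,px,z):
    o,d=ray(C,px); return o+d*(z-o[2])/d[2]
def proj(C,P):
    K,k1,Rm,o=C; p=Rm.T@(np.array(P)-o); x,y=p[0]/-p[2],-p[1]/-p[2]; s=1+k1*(x*x+y*y)
    return (K@[x*s,y*s,1])[:2]
E
python3 - <<'E'
from h import *
o=sensors.get_obs(); print(o, robot.pinch_z)
for n in("scene","top","wrist"):
    print(n,get_calibration(n)); cv2.imwrite(f"pics/{n}0.png",capture(n))
E
```

```text
pics
{'time_s': 0.0, 'joints': array([ 1.20388605e+00,  2.21211682e-01,  1.52762784e+00,  1.16076155e-06,
        1.39470348e+00, -1.26122234e-01]), 'qvel': array([-0.00040193, -0.00076605, -0.00091056,  0.00190047, -0.00040248,
        0.00014794]), 'joint_torque': array([-1.76507492e-03, -4.96916378e+01, -3.89385474e+01, -3.32481804e-04,
        1.14555086e-02,  1.07806798e-05]), 'tool_pos': array([0.14883787, 0.60638855, 0.23019934]), 'orientation': array([-3.77258776e-01, -3.11837686e+00,  2.97010253e-03]), 'wrist_force': array([-0.5329973 , -0.35255667, -0.48787028]), 'torque': array([0.02836522, 0.02854045, 0.02542008]), 'grasp_force': 0.0, 'width': 0.08530773428685845} 0.0187
scene {'intrinsics': array([[414.43764889,   0.        , 327.40074272],
       [  0.        , 414.43764889, 203.86354962],
       [  0.        ,   0.        ,   1.        ]]), 'k1': -0.0591178587095209, 'origin': array([ 0.99711439, -0.51179822,  0.84994021]), 'attitude': array([0.71314715, 0.23849523, 0.59460935])}
top {'intrinsics': array([[473.25164304,   0.        , 320.28769007],
       [  0.        , 473.25164304, 189.18519134],
       [  0.        ,   0.        ,   1.        ]]), 'k1': -0.133055263260694, 'origin': array([0.33382776, 0.07612698, 1.30695267]), 'attitude': array([ 0.14916498, -0.14814559, -1.54159849])}
wrist {'intrinsics': array([[295.78128668,   0.        , 320.9739927 ],
       [  0.        , 295.78128668, 199.8548863 ],
       [  0.        ,   0.        ,   1.        ]]), 'k1': -0.053955993311601384, 'hand_eye': array([[ 4.01745362e-05,  9.59891029e-01,  2.80373343e-01,
         7.05616843e-02],
       [ 9.99999999e-01, -3.31620433e-05, -2.97552835e-05,
        -3.44940485e-04],
       [-1.92640767e-05,  2.80373344e-01, -9.59891029e-01,
        -1.41397167e-01],
       [ 0.00000000e+00,  0.00000000e+00,  0.00000000e+00,
         1.00000000e+00]])}
```

View pics/scene0.png

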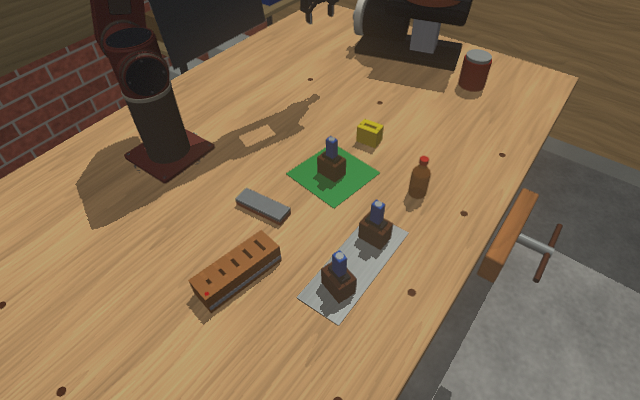

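View pics/top0.png

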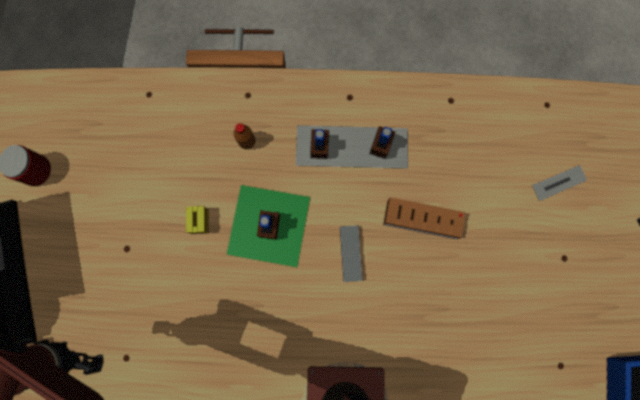

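The top view shows three chisels: mat (268,220), tray (320,140) and tray (384,137). There is an empty yellow look-alike stand at (197,219). The rack is at (425,217), with its red dot at (460,215). The chisel I want is the one on the mat; I'll measure it and take a close crop.

Run:
```python
from h import *
im=cv2.imread("pics/top0.png"); C=cam("top"); S=cam("scene"); sc=cv2.imread("pics/scene0.png")
hsv=cv2.cvtColor(im,cv2.COLOR_BGR2HSV); 
g=cv2.inRange(hsv,(50,120,40),(75,255,255)); c=max(cv2.findContours(g,0,2)[0],key=cv2.contourArea)
r=cv2.minAreaRect(c); print("mat",r,onz(C,r[0],.003)); b=[onz(C,p,.003)[:2].round(3) for p in cv2.boxPoints(r)]; print(b)
for nm,I,CC in(("top",im,C),("scene",sc,S)):
    h=cv2.cvtColor(I,cv2.COLOR_BGR2HSV); m=cv2.inRange(h,(105,80,50),(130,255,255))
    n,l,st,ce=cv2.connectedComponentsWithStats(m)
    for i in range(1,n):
        if 20<st[i,4]<400: print(nm,"blue",st[i],ce[i].round(1),onz(CC,ce[i],.11).round(3))
h=hsv; m=cv2.inRange(h,(5,120,110),(14,255,255)); c=[k for k in cv2.findContours(m,0,2)[0] if cv2.contourArea(k)>500]
for k in c:
    r=cv2.minAreaRect(k); print("rack?",r,onz(C,r[0],.06),[onz(C,p,.06)[:2].round(3) for p in cv2.boxPoints(r)])
A=cv2.resize(im[180:270,225:315],(400,400),interpolation=2); B=cv2.resize(im[190:245,375:475],(727,400),interpolation=2)[:,:400*1]
B=cv2.resize(im[180:255,380:470],(400,333),interpolation=2); B=cv2.copyMakeBorder(B,0,67,0,0,0)
cv2.imwrite("pics/crop.png",np.hstack([A,B]))
```

```text
mat ((268.3541564941406, 225.28782653808594), (70.35929870605469, 70.213623046875), 10.491477012634277) [0.47915031 0.22144682 0.003     ]
[array([0.398, 0.332]), array([0.593, 0.306]), array([0.561, 0.11 ]), array([0.369, 0.14 ])]
top blue [381 132  10   9  43] [384.6 135.8] [ 0.712 -0.087  0.11 ]
top blue [315 135   9   6  36] [319.  137.9] [0.701 0.086 0.11 ]
top blue [260 215  10  13  64] [265.  221.2] [0.477 0.219 0.11 ]
scene blue [262   0  18   6  66] [269.2   1.6] [-0.34  0.88  0.11]
scene blue [326 138  11   6  24] [331.2 140.7] [0.464 0.234 0.11 ]
scene blue [372 200  13  10  42] [377.7 205. ] [0.697 0.1   0.11 ]
scene blue [333 250  14  13  53] [339.3 257.4] [ 0.709 -0.08   0.11 ]
rack? ((425.5192565917969, 216.4038543701172), (76.87752532958984, 25.298980712890625), 11.309932708740234) [ 0.50629431 -0.20319687  0.06      ] [array([ 0.491, -0.095]), array([ 0.558, -0.108]), array([ 0.522, -0.313]), array([ 0.455, -0.298])]
rack? ((233.5, 57.5), (13.0, 95.0), 90.0) [0.95358361 0.33899858 0.06      ] [array([0.974, 0.481]), array([0.976, 0.203]), array([0.935, 0.201]), array([0.932, 0.477])]
```

View pics/crop.png

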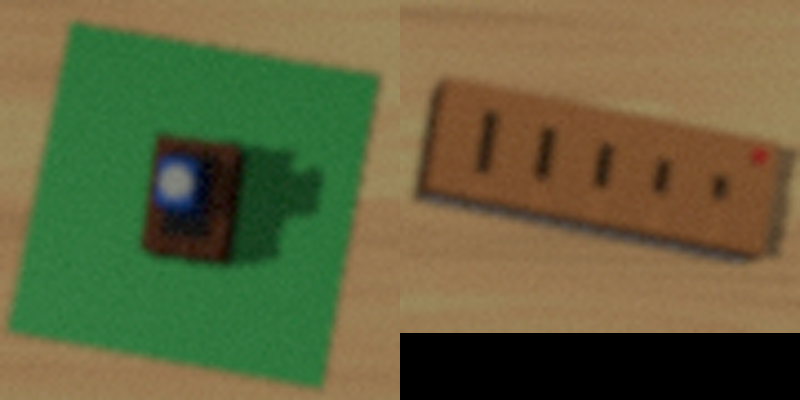

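The crop shows the blue chisel in the dark stand on the green mat at (185,190), so that is the right target. The five rack slots shorten towards the red dot. Next I'll go above the chisel with the jaws turned to close along its x (tool x along the chisel's y).

```bash
cat >> h.py <<'E'
def plan(pos,yaw,n=8,obs=None):
    """rows from now to TCP pos, tool z down, tool x at world yaw (deg)"""
    o=obs or sensors.get_obs(); p=np.array(o["tool_pos"]); Rm=R.from_rotvec(o["orientation"])
    a=np.radians(yaw); x=np.array([np.cos(a),np.sin(a),0]); z=np.array([0,0,-1.]); G=R.from_matrix(np.c_[x,np.cross(z,x),z])
    w=(Rm.inv()*G).as_rotvec()/n; d=(np.array(pos)-p)/n
    for i in range(n):
        print([float(v) for v in np.r_[Rm.inv().apply(d).round(4),w.round(3)]]); Rm=Rm*R.from_rotvec(w)
E
python3 -c "
from h import *
plan([.475,.215,.23],82,9)"
```

```text
[-0.0456, -0.0336, 0.0001, -0.0, 0.0, 0.163]
[-0.0504, -0.0258, 0.0001, -0.0, 0.0, 0.163]
[-0.0539, -0.0172, 0.0001, -0.0, 0.0, 0.163]
[-0.056, -0.0082, 0.0001, -0.0, 0.0, 0.163]
[-0.0566, 0.001, 0.0001, -0.0, 0.0, 0.163]
[-0.0557, 0.0102, 0.0001, -0.0, 0.0, 0.163]
[-0.0533, 0.0191, 0.0, -0.0, 0.0, 0.163]
[-0.0495, 0.0275, 0.0, -0.0, 0.0, 0.163]
[-0.0443, 0.0352, 0.0, -0.0, 0.0, 0.163]
```

Emit:
apply_moves(motion=[[-0.0456, -0.0336, 0, 0, 0, 0.163], [-0.0504, -0.0258, 0, 0, 0, 0.163], [-0.0539, -0.0172, 0, 0, 0, 0.163], [-0.056, -0.0082, 0, 0, 0, 0.163], [-0.0566, 0.001, 0, 0, 0, 0.163], [-0.0557, 0.0102, 0, 0, 0, 0.163], [-0.0533, 0.0191, 0, 0, 0, 0.163], [-0.0495, 0.0275, 0, 0, 0, 0.163]], jaw=1)

```text
time_s: 1.15
tool_pos: [0.4401, 0.2576, 0.2312]
orientation: [-2.198, -2.244, -0.0]
wrist_force: [0.6, 0.1, -0.2]
width: 0.0854
grasp_force: 0.0
```

Emit:
apply_moves(motion=[[-0.0443, 0.0352, 0, 0, 0, 0.163], [0, 0, 0, 0, 0, 0], [0, 0, 0, 0, 0, 0]])

```text
time_s: 1.52
tool_pos: [0.4752, 0.2159, 0.2309]
orientation: [-2.367, -2.064, 0.001]
wrist_force: [0.1, -0.1, 0.5]
width: 0.0854
grasp_force: 0.0
```

Run:
```python
from h import *
o=sensors.get_obs(); print(o["tool_pos"],o["orientation"],o["wrist_force"]); cv2.imwrite("pics/w1.png",capture("wrist"))
import pickle; pickle.dump(o,open("w1.pkl","wb"))
```

```text
[0.47517909 0.21590192 0.23092924] [-2.36729506e+00 -2.06391255e+00  1.06258259e-03] [ 0.13120923 -0.06890501  0.52931651]
```

View pics/w1.png

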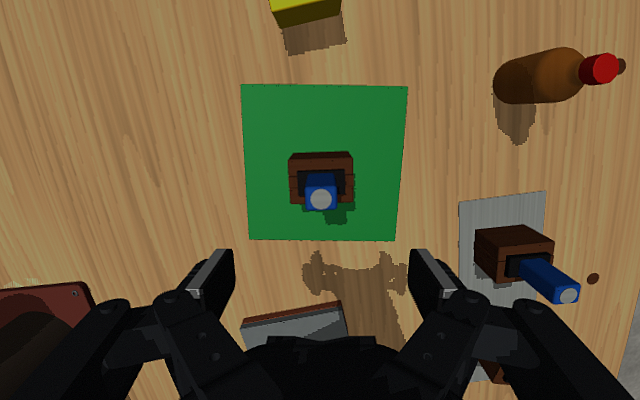

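The wrist view shows the chisel's white cap at (321,198) and its stand's far top edge running from (289,153) to (353,151).

Run:
```python
from h import *
import pickle; o=pickle.load(open("w1.pkl","rb")); C=cam("wrist",o); im=cv2.imread("pics/w1.png")
h=cv2.cvtColor(im,cv2.COLOR_BGR2HSV); roi=np.zeros(h.shape[:2],np.uint8); roi[140:240,270:375]=255
w=cv2.inRange(h,(0,0,110),(180,60,255))&roi
c=max(cv2.findContours(w,0,2)[0],key=cv2.contourArea); r=cv2.minAreaRect(c); print("cap",r,onz(C,r[0],.131))
b=cv2.inRange(h,(105,80,40),(130,255,255))&roi
b|=w; c=max(cv2.findContours(b,0,2)[0],key=cv2.contourArea); print("blue",cv2.boundingRect(c))
s=cv2.inRange(h,(0,90,20),(18,255,255))&roi; s=cv2.morphologyEx(s,2,np.ones((3,3)))
print("stand bbox",cv2.boundingRect(s))
ys,xs=np.nonzero(s); cols=range(295,348,2); top=[(x,ys[xs==x].min()) for x in cols if (xs==x).any()]
P=np.array([onz(C,t,.063)[:2] for t in top]); f=np.polyfit(P[:,0],P[:,1],1); print("far edge y(x)",f,np.degrees(np.arctan(f[0])),P[[0,-1]])
for px in((289,153),(352,151),(289,204),(353,204)): print(px,onz(C,px,.063))
cv2.imwrite("pics/c1.png",cv2.resize(im[135:235,270:380],None,fx=5,fy=5,interpolation=2))
```

```text
cap ((320.5000305175781, 198.50001525878906), (19.798988342285156, 19.798988342285156), 45.0) [0.47550835 0.21741774 0.131     ]
blue (304, 173, 34, 37)
stand bbox (288, 152, 65, 52)
far edge y(x) [-0.10737965  0.29891524] -6.128916346080275 [[0.4530794  0.25065802]
 [0.50693121 0.24430761]]
(289, 153) [0.44687293 0.25152158 0.063     ]
(352, 151) [0.51221232 0.24463919 0.063     ]
(289, 204) [0.43766517 0.19661331 0.063     ]
(353, 204) [0.50706703 0.18708636 0.063     ]
```

View pics/c1.png

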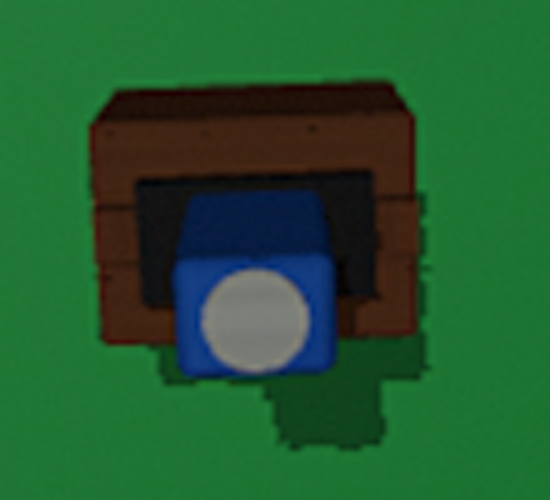

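The crop shows the stand's top face, the black collar (corners at (135,182), (373,172), (377,295) and (143,306)) and the handle cap at (255,320).

Run:
```python
from h import *
import pickle; o=pickle.load(open("w1.pkl","rb")); C=cam("wrist",o)
def q(pts,z):
    P=np.array([onz(C,(270+x/5-.4,135+y/5-.4),z)[:2] for x,y in pts]); a,b,c,d=P
    ang=lambda v:round(float(np.degrees(np.arctan2(v[1],v[0]))),1)
    print(P.mean(0).round(4),"sizes",[round(float(np.linalg.norm(v))*1e3,1) for v in(b-a,c-d,a-d,b-c)],"yaw x",ang(b-a),ang(c-d),"y",ang(a-d)-90,ang(b-c)-90)
q([(92,125),(413,118),(417,335),(103,342)],.063)
q([(135,182),(373,172),(377,295),(143,306)],.071)
q([(175,260),(334,255),(336,370),(183,377)],.131)
```

```text
[0.4757 0.2173] sizes [67.4, 68.6, 47.6, 47.5] yaw x -6.6 -6.5 y -6.700000000000003 -5.099999999999994
[0.4759 0.2175] sizes [49.2, 49.5, 26.6, 26.3] yaw x -5.4 -5.0 y -5.5 -4.799999999999997
[0.476  0.2179] sizes [26.7, 26.3, 20.7, 20.3] yaw x -6.0 -5.1 y -4.900000000000006 -6.0
```

```bash
python3 -c "
from h import *
plan([.476,.2177,.081],84.7,1)"
```

```text
[0.0014, 0.0011, 0.15, -0.001, -0.0, -0.043]
```

Emit:
apply_moves(motion=[[0.0014, 0.0011, 0.03, 0, 0, -0.043], [0, 0, 0.04, 0, 0, 0], [0, 0, 0.04, 0, 0, 0], [0, 0, 0.02, 0, 0, 0], [0, 0, 0.02, 0, 0, 0], [0, 0, 0, 0, 0, 0]])

```text
time_s: 2.33
tool_pos: [0.4744, 0.218, 0.0796]
orientation: [-2.319, -2.117, 0.006]
wrist_force: [0.0, -0.7, 0.5]
width: 0.0852
grasp_force: 0.0
```

Emit:
apply_moves(motion=[[0, 0, 0, 0, 0, 0], [0, 0, 0, 0, 0, 0], [0, 0, 0, 0, 0, 0], [0, 0, 0, 0, 0, 0], [0, 0, 0, 0, 0, 0], [0, 0, 0, 0, 0, 0]], jaw=-1, grip_force=40)

```text
time_s: 3.08
tool_pos: [0.4774, 0.2173, 0.0822]
orientation: [2.323, 2.114, 0.002]
wrist_force: [-3.0, 0.2, 6.6]
width: 0.0275
grasp_force: 40.4
```

Emit:
apply_moves(motion=[[0, 0, -0.005, 0, 0, 0], [0, 0, -0.015, 0, 0, 0], [0, 0, -0.03, 0, 0, 0], [0, 0, -0.04, 0, 0, 0], [0, 0, -0.04, 0, 0, 0], [0, 0, -0.02, 0, 0, 0], [0, 0, 0, 0, 0, 0], [0, 0, 0, 0, 0, 0]], grip_force=60)

```text
time_s: 4.08
tool_pos: [0.4762, 0.2169, 0.2303]
orientation: [-2.323, -2.114, 0.002]
wrist_force: [0.2, -0.2, -1.8]
width: 0.028
grasp_force: 59.2
```

Run:
```python
from h import *
o=sensors.get_obs(); print(o["tool_pos"],o["orientation"],o["wrist_force"]); cv2.imwrite("pics/s2.png",capture("scene"));w=capture("wrist");cv2.imwrite("pics/w2.png",w)
S=cam("scene"); p=o["tool_pos"]; u,v=proj(S,p-[0,0,.03]); print(u,v); u,v=int(u),int(v)
im=cv2.imread("pics/s2.png"); a=cv2.resize(im[v-50:v+50,u-50:u+50],(400,400),interpolation=2); print(u-50,v-50)
cv2.imwrite("pics/c2.png",np.hstack([a,cv2.resize(w[200:400,220:420],(400,400),interpolation=2)]))
```

```text
[0.4762318  0.21685663 0.23033017] [-2.32298806e+00 -2.11404768e+00  2.15373680e-03] [ 0.19990875 -0.15028312 -1.76718454]
331.24814607355984 118.73561161031662
281 68
```

View pics/c2.png

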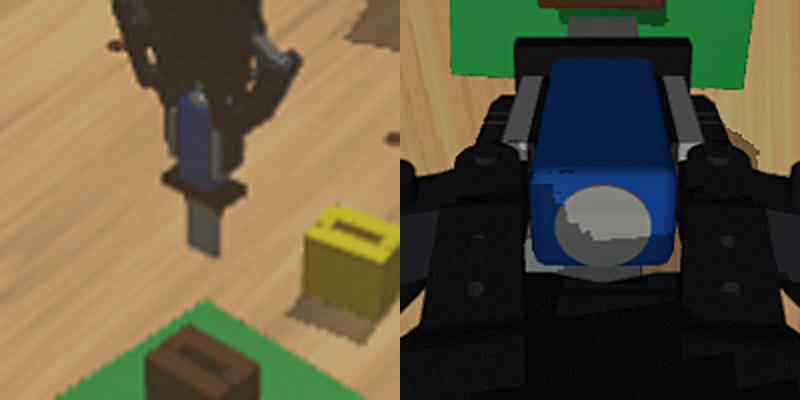

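The scene crop shows the chisel lifted, upright and clear of the stand. In the wrist crop the steel blade end spans x 568–638, about 25 mm wide, so I expect slot 3. The rack is next.

```bash
python3 -c "
from h import *
plan([.492,-.285,.23],80,9)"
```

```text
[-0.0553, 0.007, 0.0, -0.0, 0.0, 0.009]
[-0.0553, 0.0075, -0.0, -0.0, 0.0, 0.009]
[-0.0552, 0.008, -0.0, -0.0, 0.0, 0.009]
[-0.0551, 0.0085, -0.0, -0.0, 0.0, 0.009]
[-0.0551, 0.009, -0.0, -0.0, 0.0, 0.009]
[-0.055, 0.0095, -0.0, -0.0, 0.0, 0.009]
[-0.0549, 0.01, -0.0, -0.0, 0.0, 0.009]
[-0.0548, 0.0105, -0.0, -0.0, 0.0, 0.009]
[-0.0547, 0.011, -0.0, -0.0, 0.0, 0.009]
```

Emit:
apply_moves(motion=[[-0.03, 0.0035, 0, 0, 0, 0.009], [-0.055, 0.0075, 0, 0, 0, 0.009], [-0.055, 0.008, 0, 0, 0, 0.009], [-0.055, 0.0085, 0, 0, 0, 0.009], [-0.055, 0.009, 0, 0, 0, 0.009], [-0.055, 0.0095, 0, 0, 0, 0.009], [-0.055, 0.01, 0, 0, 0, 0.009], [-0.055, 0.0105, 0, 0, 0, 0.009]])

```text
time_s: 5.18
tool_pos: [0.4893, -0.2046, 0.23]
orientation: [-2.397, -2.028, 0.001]
wrist_force: [2.0, 0.0, -1.4]
width: 0.0275
grasp_force: 59.2
```

Emit:
apply_moves(motion=[[-0.05, 0.0105, 0, 0, 0, 0.009], [-0.03, 0.004, 0, 0, 0, 0], [0, 0, 0, 0, 0, 0], [0, 0, 0, 0, 0, 0]])

```text
time_s: 5.68
tool_pos: [0.4904, -0.2836, 0.2301]
orientation: [-2.405, -2.017, 0.0]
wrist_force: [-0.7, 1.0, -2.4]
width: 0.0272
grasp_force: 59.3
```

Run:
```python
from h import *
import pickle
o=sensors.get_obs(); print(o["tool_pos"],o["orientation"],o["wrist_force"]); w=capture("wrist");cv2.imwrite("pics/w3.png",w); pickle.dump(o,open("w3.pkl","wb"))
```

```text
[ 0.49041567 -0.28357859  0.23009142] [-2.40534054e+00 -2.01707419e+00  1.62356391e-04] [-0.65806564  0.99121952 -2.38728494]
```

View pics/w3.png

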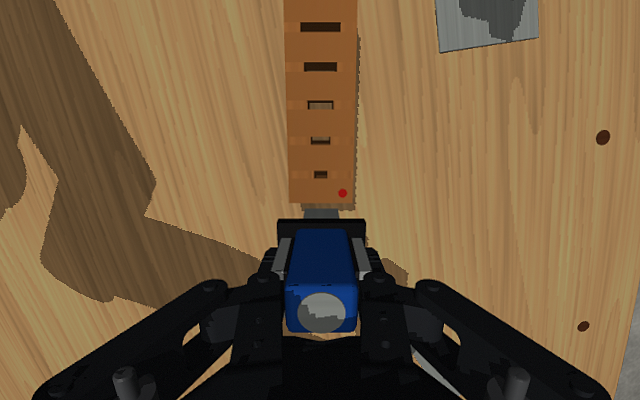

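All five slots are visible at column 320 and rows 174, 141, 105, 67 and 27 (slots 1 to 5). The red dot is at (342,193) and the blade end is at about (321,213).

Run:
```python
from h import *
import pickle; o=pickle.load(open("w3.pkl","rb")); C=cam("wrist",o); im=cv2.imread("pics/w3.png").astype(float)
up=cv2.resize(im[10:200,285:365],None,fx=4,fy=4,interpolation=1)
ref=np.median(im[45:60,295:350].reshape(-1,3),0); print("ref",ref)
P=[]
for v,hw in((174,7),(141,10),(105,14),(67,17),(27,21)):
    # half-level edges along a row-band and a column-band
    g=im[...,2]  # red channel
    row=g[v-2:v+3,320-hw-8:320+hw+9].mean(0); top=np.median(np.r_[row[:5],row[-5:]]); 
    col=g[v-12:v+13,318:323].mean(1)
    def ed(s,s0):
        t=np.median(np.r_[s[:4],s[-4:]]); k=np.abs(t-s)>0.25*abs(t-s).max(); i=np.nonzero(k)[0]; return s0+i[0]-.5,s0+i[-1]+.5
    a,b=ed(row,320-hw-8); c,d=ed(col,v-12)
    A,B=onz(C,(a,v),.06),onz(C,(b,v),.06); c0=onz(C,((a+b)/2,(c+d)/2),.06); P.append(c0[:2])
    print(v,a,b,c,d,"len",round(np.linalg.norm(A-B)*1e3,1),"wid",round(np.linalg.norm(onz(C,(320,c),.06)-onz(C,(320,d),.06))*1e3,1),c0.round(4))
P=np.array(P); dd=np.diff(P,axis=0); print(np.linalg.norm(dd,axis=1)); k=np.arange(5)
fx=np.polyfit(k,P[:,0],1); fy=np.polyfit(k,P[:,1],1); print("fit",fx,fy,"yaw",np.degrees(np.arctan2(fy[0],fx[0]))-90)
# rack side edges
for v in(50,120,190):
    g=im[v]; print(v,[int(x) for x in np.nonzero(np.abs(np.diff(g[275:370].sum(1)))>60)[0]+275])
G=im.astype(np.uint8)
# chisel: collar top corners & blade
for v in(208,213,217,222,226): print(v,[(int(x),) for x in np.nonzero(np.abs(np.diff(im[v,265:380].sum(1)))>50)[0]+265])
```

```text
ref [ 45.  87. 137.]
174 313.5 327.5 170.5 178.5 len 15.0 wid 8.7 [ 0.4917 -0.2753  0.06  ]
141 309.5 330.5 136.5 144.5 len 21.8 wid 8.2 [ 0.4975 -0.2398  0.06  ]
105 306.5 333.5 99.5 107.5 len 27.2 wid 7.8 [ 0.5039 -0.2035  0.06  ]
67 303.5 336.5 61.5 71.5 len 32.3 wid 9.2 [ 0.5101 -0.1691  0.06  ]
27 299.5 340.5 21.5 31.5 len 39.1 wid 8.8 [ 0.5164 -0.1336  0.06  ]
[0.0359309  0.0368886  0.03495844 0.03601341]
fit [0.00618411 0.49154276] [ 0.03540634 -0.27504609] yaw -9.90740296998348
50 [358]
120 [286, 357]
190 [354, 355]
208 [(300,), (301,), (354,), (355,)]
213 [(302,), (303,), (337,), (338,)]
217 [(302,), (303,), (338,), (339,)]
222 [(275,), (276,), (364,), (365,), (366,)]
226 [(275,), (276,), (365,), (366,)]
```

Slot spacing comes out at 35.9 mm against the stated 36 mm, and the rack yaw is −9.9°. Next I'll try slot 1.

Run:
```python
from h import *
plan([.4915,-.2752,.138],80.1,1)
o=sensors.get_obs();C=cam("wrist",o);Rt=R.from_rotvec(o["orientation"])
for y in(-.0125,.0125):
  for x in (-.003,.003): print(proj(C,o["tool_pos"]+Rt.apply([x,y,.069])))
```

```text
[0.008, -0.0004, 0.0925, -0.001, -0.001, -0.002]
[303.51959897 215.6478247 ]
[303.38525098 208.06108083]
[336.7217465  215.64632633]
[336.84358916 208.05956499]
```

Emit:
apply_moves(motion=[[0.008, -0.0004, 0.02, 0, 0, -0.002], [0, 0, 0.03, 0, 0, 0], [0, 0, 0.03, 0, 0, 0], [0, 0, 0.0125, 0, 0, 0], [0, 0, 0, 0, 0, 0], [0, 0, 0, 0, 0, 0]])

```text
time_s: 6.48
tool_pos: [0.4928, -0.2767, 0.1403]
orientation: [2.403, 2.02, 0.001]
wrist_force: [0.6, -0.3, -0.8]
width: 0.0276
grasp_force: 59.3
```

Emit:
apply_moves(motion=[[0, 0, 0.001, 0, 0, 0], [0, 0, 0.001, 0, 0, 0], [0, 0, 0.001, 0, 0, 0], [0, 0, 0.001, 0, 0, 0], [0, 0, 0.001, 0, 0, 0], [0, 0, 0, 0, 0, 0]])

```text
time_s: 7.22
tool_pos: [0.4918, -0.2764, 0.1336]
orientation: [-2.405, -2.021, 0.0]
wrist_force: [-0.2, 0.7, -1.1]
width: 0.0274
grasp_force: 59.3
```

Emit:
apply_moves(motion=[[0, 0, 0.001, 0, 0, 0], [0, 0, 0.001, 0, 0, 0], [0, 0, 0.0005, 0, 0, 0], [0, 0, 0, 0, 0, 0]])

```text
time_s: 7.72
tool_pos: [0.4918, -0.2764, 0.1312]
orientation: [-2.405, -2.021, 0.0]
wrist_force: [0.4, -1.0, -1.7]
width: 0.0274
grasp_force: 59.3
```

Emit:
apply_moves(motion=[[0, 0, 0.0005, 0, 0, 0], [0, 0, 0.0005, 0, 0, 0], [0, 0, 0, 0, 0, 0]])

```text
time_s: 8.1
tool_pos: [0.4918, -0.2764, 0.1303]
orientation: [-2.405, -2.021, 0.0]
wrist_force: [-0.4, 0.2, -1.3]
width: 0.0276
grasp_force: 59.3
```

Emit:
apply_moves(motion=[[0, 0, 0.0005, 0, 0, 0], [0, 0, 0.0005, 0, 0, 0], [0, 0, 0, 0, 0, 0]])

```text
time_s: 8.48
tool_pos: [0.4919, -0.2765, 0.1293]
orientation: [-2.405, -2.021, 0.0]
wrist_force: [-0.7, 0.1, -1.8]
width: 0.0272
grasp_force: 59.5
```

Emit:
apply_moves(motion=[[0, 0, 0.0005, 0, 0, 0], [0, 0, 0.0005, 0, 0, 0], [0, 0, 0, 0, 0, 0]])

```text
time_s: 8.85
tool_pos: [0.492, -0.2765, 0.1292]
orientation: [2.405, 2.021, -0.0]
wrist_force: [-2.8, 1.7, 5.5]
width: 0.0275
grasp_force: 60.3
```

Contact at blade-end height with about 7 N: slot 1 refuses. On to slot 2.

Emit:
apply_moves(motion=[[0, 0, -0.004, 0, 0, 0], [0, 0, -0.004, 0, 0, 0], [0.012, -0.0002, 0, 0, 0, 0], [0.013, -0.0002, 0, 0, 0, 0], [0.0122, -0.0001, 0, 0, 0, 0], [0, 0, 0, 0, 0, 0], [0, 0, 0, 0, 0, 0]])

```text
time_s: 9.72
tool_pos: [0.4979, -0.2396, 0.1364]
orientation: [2.404, 2.022, -0.0]
wrist_force: [0.5, -0.5, -1.9]
width: 0.0276
grasp_force: 59.3
```

Emit:
apply_moves(motion=[[0, 0, 0.002, 0, 0, 0], [0, 0, 0.002, 0, 0, 0], [0, 0, 0.001, 0, 0, 0], [0, 0, 0.001, 0, 0, 0], [0, 0, 0.0005, 0, 0, 0], [0, 0, 0, 0, 0, 0]])

```text
time_s: 10.48
tool_pos: [0.4978, -0.2397, 0.1298]
orientation: [2.405, 2.021, -0.0]
wrist_force: [0.2, -0.4, -2.0]
width: 0.0272
grasp_force: 59.3
```

Emit:
apply_moves(motion=[[0, 0, 0.0005, 0, 0, 0], [0, 0, 0.0005, 0, 0, 0], [0, 0, 0, 0, 0, 0]])

```text
time_s: 10.85
tool_pos: [0.4979, -0.2398, 0.1292]
orientation: [2.405, 2.021, 0.0]
wrist_force: [-1.3, 1.6, 1.2]
width: 0.0271
grasp_force: 59.7
```

Emit:
apply_moves(motion=[[0, 0, 0.0005, 0, 0, 0], [0, 0, 0, 0, 0, 0]])

```text
time_s: 11.1
tool_pos: [0.498, -0.2398, 0.1291]
orientation: [2.405, 2.021, 0.0]
wrist_force: [-1.6, 1.5, 5.7]
width: 0.0276
grasp_force: 60.3
```

Slot 2 refuses as well. On to slot 3.

Emit:
apply_moves(motion=[[0, 0, -0.004, 0, 0, 0], [0, 0, -0.004, 0, 0, 0], [0.012, -0.0001, 0, 0, 0, 0], [0.012, -0.0001, 0, 0, 0, 0], [0.012, 0, 0, 0, 0, 0], [0, 0, 0, 0, 0, 0], [0, 0, 0, 0, 0, 0]])

```text
time_s: 11.98
tool_pos: [0.5039, -0.2041, 0.1363]
orientation: [2.404, 2.022, -0.0]
wrist_force: [-0.7, 0.6, -2.7]
width: 0.028
grasp_force: 59.3
```

Emit:
apply_moves(motion=[[0, 0, 0.002, 0, 0, 0], [0, 0, 0.002, 0, 0, 0], [0, 0, 0.001, 0, 0, 0], [0, 0, 0.001, 0, 0, 0], [0, 0, 0.0005, 0, 0, 0], [0, 0, 0, 0, 0, 0]])

```text
time_s: 12.72
tool_pos: [0.5038, -0.2042, 0.1298]
orientation: [-2.405, -2.021, 0.0]
wrist_force: [-0.6, 0.4, -1.0]
width: 0.0275
grasp_force: 59.3
```

Emit:
apply_moves(motion=[[0, 0, 0.0005, 0, 0, 0], [0, 0, 0.0005, 0, 0, 0], [0, 0, 0, 0, 0, 0]])

```text
time_s: 13.1
tool_pos: [0.5037, -0.2041, 0.1287]
orientation: [-2.405, -2.021, 0.0]
wrist_force: [-0.5, 0.6, -1.6]
width: 0.0273
grasp_force: 59.3
```

Emit:
apply_moves(motion=[[0, 0, 0.0005, 0, 0, 0], [0, 0, 0, 0, 0, 0]])

```text
time_s: 13.35
tool_pos: [0.5038, -0.2042, 0.1283]
orientation: [-2.405, -2.021, 0.0]
wrist_force: [-0.1, -0.7, -1.4]
width: 0.0275
grasp_force: 59.3
```

Emit:
apply_moves(motion=[[0, 0, 0.001, 0, 0, 0], [0, 0, 0.001, 0, 0, 0], [0, 0, 0, 0, 0, 0]])

```text
time_s: 13.72
tool_pos: [0.5037, -0.2041, 0.1261]
orientation: [-2.405, -2.021, 0.0]
wrist_force: [0.2, -0.1, -2.2]
width: 0.027
grasp_force: 59.3
```

Emit:
apply_moves(motion=[[0, 0, 0.002, 0, 0, 0], [0, 0, 0.002, 0, 0, 0], [0, 0, 0.002, 0, 0, 0], [0, 0, 0, 0, 0, 0]])

```text
time_s: 14.22
tool_pos: [0.5036, -0.2041, 0.12]
orientation: [-2.405, -2.021, 0.0]
wrist_force: [0.5, -0.0, -1.3]
width: 0.0273
grasp_force: 59.3
```

Emit:
apply_moves(motion=[[0, 0, 0.003, 0, 0, 0], [0, 0, 0.003, 0, 0, 0], [0, 0, 0.003, 0, 0, 0], [0, 0, 0.002, 0, 0, 0], [0, 0, 0, 0, 0, 0]])

```text
time_s: 14.85
tool_pos: [0.5036, -0.2041, 0.109]
orientation: [-2.405, -2.021, 0.0]
wrist_force: [-0.1, 0.4, -1.5]
width: 0.0273
grasp_force: 59.3
```

Emit:
apply_moves(motion=[[0, 0, 0.003, 0, 0, 0], [0, 0, 0.003, 0, 0, 0], [0, 0, 0.003, 0, 0, 0], [0, 0, 0.002, 0, 0, 0], [0, 0, 0, 0, 0, 0]])

```text
time_s: 15.48
tool_pos: [0.5036, -0.2041, 0.098]
orientation: [-2.405, -2.021, 0.0]
wrist_force: [-0.4, -0.4, -1.9]
width: 0.0276
grasp_force: 59.3
```

Emit:
apply_moves(motion=[[0, 0, 0.001, 0, 0, 0], [0, 0, 0.001, 0, 0, 0], [0, 0, 0.001, 0, 0, 0], [0, 0, 0, 0, 0, 0]])

```text
time_s: 15.98
tool_pos: [0.5037, -0.2041, 0.0952]
orientation: [-2.405, -2.021, 0.0]
wrist_force: [-1.2, 0.7, -1.7]
width: 0.0281
grasp_force: 59.3
```

Emit:
apply_moves(motion=[[0, 0, 0.0005, 0, 0, 0], [0, 0, 0.0005, 0, 0, 0], [0, 0, 0.0005, 0, 0, 0], [0, 0, 0, 0, 0, 0]])

```text
time_s: 16.48
tool_pos: [0.5038, -0.2042, 0.0938]
orientation: [-2.405, -2.021, 0.0]
wrist_force: [0.5, 0.2, -1.5]
width: 0.0272
grasp_force: 59.3
```

Emit:
apply_moves(motion=[[0, 0, 0.0005, 0, 0, 0], [0, 0, 0.0003, 0, 0, 0], [0, 0, 0, 0, 0, 0]])

```text
time_s: 16.85
tool_pos: [0.5039, -0.2042, 0.0932]
orientation: [2.405, 2.021, 0.0]
wrist_force: [-0.2, 0.1, -0.1]
width: 0.0272
grasp_force: 59.5
```

Emit:
apply_moves(motion=[[0, 0, 0.0003, 0, 0, 0], [0, 0, 0, 0, 0, 0], [0, 0, 0, 0, 0, 0]])

```text
time_s: 17.23
tool_pos: [0.5039, -0.2043, 0.0931]
orientation: [2.405, 2.021, 0.0]
wrist_force: [-0.9, 0.2, 4.6]
width: 0.0273
grasp_force: 59.7
```

Seated: it stopped at 0.093 as predicted with about 6 N. Releasing.

Emit:
apply_moves(motion=[[0, 0, -0.0003, 0, 0, 0], [0, 0, 0, 0, 0, 0]], grip_force=20)

```text
time_s: 17.48
tool_pos: [0.5039, -0.2043, 0.0931]
orientation: [2.405, 2.021, 0.0]
wrist_force: [-1.5, 0.5, 2.7]
width: 0.0273
grasp_force: 59.7
```

Emit:
apply_moves(motion=[[0, 0, 0, 0, 0, 0], [0, 0, 0, 0, 0, 0], [0, 0, 0, 0, 0, 0], [0, 0, 0, 0, 0, 0], [0, 0, 0, 0, 0, 0], [0, 0, 0, 0, 0, 0]], jaw=1)

```text
time_s: 18.23
tool_pos: [0.5038, -0.2042, 0.093]
orientation: [2.405, 2.021, 0.0]
wrist_force: [0.2, -0.3, -0.1]
width: 0.0851
grasp_force: 0.0
```

Emit:
apply_moves(motion=[[0, 0, -0.01, 0, 0, 0], [0, 0, -0.03, 0, 0, 0], [0, 0, -0.04, 0, 0, 0], [0, 0, -0.04, 0, 0, 0], [0, 0, -0.03, 0, 0, 0], [0, 0, 0, 0, 0, 0], [0, 0, 0, 0, 0, 0]])

```text
time_s: 19.1
tool_pos: [0.5034, -0.204, 0.2424]
orientation: [-2.405, -2.021, 0.0]
wrist_force: [-0.5, 0.2, 0.2]
width: 0.0852
grasp_force: 0.0
```

Run:
```python
from h import *
o=sensors.get_obs(); w=capture("wrist"); s=capture("scene"); C=cam("wrist",o)
a=cv2.resize(w[120:270,250:400],(400,400),interpolation=2); b=cv2.resize(s[200:320,180:300],(400,400),interpolation=2)
cv2.imwrite("pics/end.png",np.hstack([a,b]))
h=cv2.cvtColor(w,cv2.COLOR_BGR2HSV); m=cv2.inRange(h,(0,0,110),(180,60,255)); m[:150]=0;m[250:]=0;m[:,:290]=0;m[:,350:]=0
r=cv2.boundingRect(max(cv2.findContours(m,0,2)[0],key=cv2.contourArea)); print(r,onz(C,(r[0]+r[2]/2-.5,r[1]+r[3]/2-.5),.142))
```

```text
(311, 191, 22, 20) [ 0.50438704 -0.20447181  0.142     ]
```

View pics/end.png

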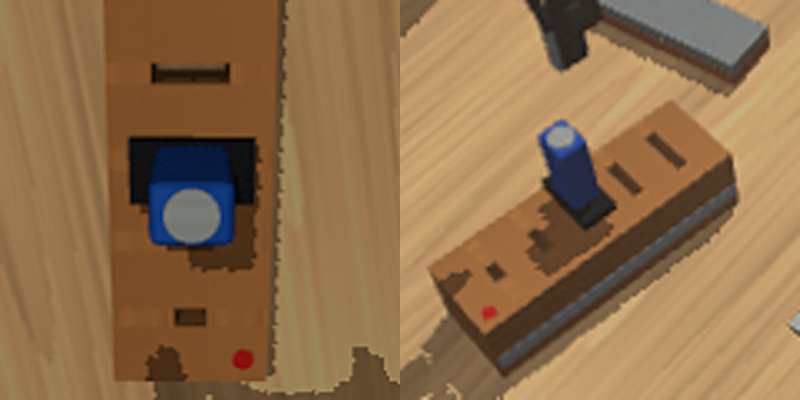

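The chisel hangs upright in slot 3 (crop (190,180)), with slots 1 and 2 towards the red dot and slots 4 and 5 beyond it. The gripper is clear.

```bash
python3 -c "
from bench import robot
print(robot.job_done())"
```

```text
the job is handed in; nothing more can be done
None
```

The mat chisel hangs by its shoulder in slot 3, the first slot to take its blade after gentle tries in slots 1 and 2; I let go, backed clear and handed the job in at about 19 s of the 72 s allowed.

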